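# Load a valve bonnet into the test nest and start the test

### The arm

A 7-joint arm with a two-finger parallel gripper is mounted at the origin on the work surface. World frame = base frame: x ahead of the robot, y to its left, z up, the work surface at z = 0. Lengths are in m, angles in degrees, forces in N, time in s.
With the tool pointing down it reaches from about 0.425 to 0.875 m from the base axis. Payload 4.7 kg.
Tool frame: the origin (TCP) lies at the very end of the fingers, on their centre line; the grasp point (between the pads) lies 19 mm behind it; z points along the fingers, y is the line along which they close (so a half turn about z gives the same grasp; the last joint's range is limited). The gripper opens to 87 mm and grips with 3 to 60 N. Pads are 19 mm wide; open, the fingers measure 117 mm over their backs; the gripper's body (75 mm by 190 mm) begins 51 mm behind the grasp point.
Start: joints at [74.089, 18.392, -4.016, 83.108, 1.295, 78.541, -3.26], TCP at [0.187, -0.623, 0.223] pointing down, gripper open.
Joint ranges: [-163.93, 163.93], [-17.29, 119.83], [-79.2, 71.16], [3.27, 140.29], [-89.18, 269.18], [5.43, 117.66], [-154.24, 154.24]. Speed limits (degrees/s): [147.25, 147.25, 180, 180, 180, 180, 180].

### API

Orientations are given as [roll, pitch, yaw] about the fixed x, y, z axes, in that order (R = Rz(yaw) Ry(pitch) Rx(roll)).
In Python, from cell import get_obs, cams, ticket, finder gives the robot as it stands.
- The arm moves only by the shell command python3 -m creep 'ROWS' [FORCE]. ROWS is text: rows parted by semicolons, each of 5 numbers parted by spaces: the shift along the world's x, y, z in m, then the turn about the world's z in degrees, then the finger opening in m, from 0 to 0.087. A call has 1 to 8 rows; each row shifts and turns the commanded pose from where the row before left it; what a row does not reach is not made up. A row lasts 1/8 s, in which the tool goes at most 62.5 mm and 10.7 degrees, less where a joint would pass 70% of its speed; a pose out of reach is approached as far as the arm can. A call with a gripper value outside its range is refused whole. The fingers move at their own pace and stop on an object; FORCE is the grip in N (left out, the last holds). Time passes only in rows, so rows that do not move let the fingers close. It gives the time, the measured TCP pose, the force, the opening and the grip force at its end, in the units of the state.
- get_obs(): the state, without advancing time (a new reading comes with each control period).
- cams.read_camera(name): name is "scene" or "side" or "wrist"; returns the picture (480x640x3 uint8, red, green, blue); there is no depth.
- cams.calibration(name): a dict with "fx", "fy", "cx", "cy" (pixels), "k1" (the pictures are not rectified: a ray, as slopes to the right and down, at radius r is drawn at 1 + k1 r^2 times it, then the intrinsics apply), "extrinsics" (4x4, takes a point from world to camera coordinates). Camera axes: x right, y down, z forward; pixel columns grow to the right and rows downward; lengths in m; the calibration is good to about 2 mm. A picture is of the moment at which its call begins: read the wrist's pose just before it. calibration takes no time and is no camera call; for the wrist camera it gives the pose at the moment of the call.
- ticket.sign_off(): hands the job in; it is judged then, once.
Trained networks look in the newest picture that a camera, given by its name, has taken for a name from the list of things; names that differ only in an ending like _2 or _b are one class to them, and where a whole thing is asked for, a point or a joint stands for the part that bears it (a point fixed in the world has none). Each returns a list of dicts, best first, with "p" (0 to 1); they miss things now and then, are a little off and sometimes report something else, mostly with a low value. They report only what shows in the picture. A call takes as long as a camera call. They do not tell look-alikes from the thing itself.
- finder.masks_of(name, camera): "mask" (480x640 bool, what is visible of it) and "xy" ([column, row] in pixels, amid what is visible of it).
- finder.tip_of(name, camera): "xy" ([column, row] in pixels: a listed point, or the origin of a listed thing).
The state is a dict: "time_s": time; "qpos": joint angles; "joint_velocities": joint speeds; "effort": joint torques, N m; "tool_pos": TCP position; "tool_rot": TCP orientation; "force": force on the tool from outside, world axes, zero at the start; "wrist_torque": the same for the moment, N m; "grip_width": finger opening in m; "grasp_force": force on a finger pad.
Only numpy, scipy, OpenCV 4.12 (cv2) and the standard library are available. Lean on these libraries where they do the work, as an engineer would, in place of code of your own. Each camera call takes 0.05 s, during which the arm holds its last target. There are 200 camera calls.

### The job

Take the grey iron valve bonnet from the sloping blue rack, lower it (do not drop it) into the shaped pocket of the metal nest with its tongue in the key slot, so that it sits fully home, flat and square, and let go of it. Then turn the black selector knob on the sloping console so that its white pointer stands at the green mark. Leave the red bonnet and everything else on the bench where it is.

Things in the scene. Friction and masses are not known exactly. Their poses are not given: they have to be found in the camera images.
- bonnet: Dark grey iron valve bonnet, 0.45-0.8 kg: flange plate 110 (x) x 80 (y) x 14 mm; a key tongue 24 mm wide sticks out 16 mm at its +x end (to x = 71 mm); in the middle a square neck 44 (x) x 30 (y) mm, z 14 to 59 mm (grip its 30 mm flats), then a 26 mm round gland to z 73 mm. Origin: centre of the plate's underside; z along the neck. Starts on the rack's deck, tongue uphill.
- red_bonnet: Red bonnet of the same shape and size, same origin and axes, on the other half of the rack, its centre line 108 to 124 mm from the grey one's. A bystander.
- rack: Fixed blue sloping rack, 230 mm wide (y). Its deck rises towards its own +x at 30 degrees; the surface passes 65 mm above the origin, its upper edge is 110 mm high. A lip 10 mm high runs along the lower edge, a 6 mm high steel strip parts the two halves. Origin: on the table under the deck's middle.
- nest: Fixed nest: base 190 (x) x 140 (y) x 12 mm; bright walls to z 24 mm round a pocket 114 x 84 mm, floor at z 12 mm, centred on the origin, with a key slot 28 mm wide at the +x end out to x = 75 mm. The bonnet fits one way only: x along x, origin over origin, 2 mm play all round. Parked clamps, 75 mm high, at x -45, y +-64 mm. Origin: centre of the base's underside.
- console: Fixed white console 150 (x) x 180 (y) mm; its grey panel rises towards its own +x at 35 degrees, 30 mm high in front, 135 mm at the back. Origin: centre of its underside. The selector is in the panel's middle (82.5 mm up). Marks 58 mm from the knob's axis: white downhill (joint 0), large green towards +y (joint 1.2), white (2.4). A red and a yellow lamp by the upper edge.
- selector_grip (a point): Point to grip on the black selector knob's axis, 37 mm above the panel along its normal. z: out of the panel; x: along the knob's grip bar, 61 mm long, 14 mm wide, its top 7 mm above this point; the 64 mm disc under the bar has its top 23 mm below this point. The white pointer stripe is on the bar's -x half.
- selector (a joint): Selector angle in rad: at 0 the pointer points straight down the slope (console's -x); it grows clockwise as seen looking onto the panel (pointer swinging to the console's +y), up to a stop at 2.6. Green mark: 1.2. Stiff: it stays where it is left.
- valve0: Dark iron valve body, a bystander: standing spool with two round flanges 90 mm in diameter, 150 mm high. Origin: centre of its underside.
- valve2: The same, 140 mm high, standing at the back like valve0.
- valve1: A shorter one, flanges 80 mm in diameter, 85 mm high, standing among the task's things, a bystander.
- wrench: Wrench 200 mm long lying on the table at the right of the bench (-y), a bystander. Origin under its middle, x along it.
- gasket: Copper-coloured ring lying flat, 110 mm outside and 64 mm inside diameter, 12 mm high, a bystander. Origin: centre of its underside.
- tin: Small tin, 56 mm in diameter, 70 mm high, standing close behind the nest (beyond its -x end), a bystander. Origin: centre of its underside.
- jar: Amber jar with a white cap, 60 mm in diameter, 90 mm high, standing beside the console (on its -y side), a bystander. Origin: centre of its underside.
Mind the look-alikes: they are no part of the job. What is shaped like the bonnet but pink or purple is not meant.

How it is judged:
By the outcome, as a careful person would: the job done as asked, in the order asked, and still so for the second after the job is handed in, with the robot touching nothing.
It also fails if it takes over 62 s, if anything falls off the work surface, if the arm or the gripper's body presses on something with over 40 N, if the wrist force passes 120 N, or if a joint passes its speed limit or range.

## Working session

There is one attempt and no reset: what is moved stays moved. The work goes in short steps, Python scripts to look and compute and a shell command to move; the robot and the scene stay as the last step left them, time stands still between calls to the robot, and variables do not carry over. Pictures are saved under pics/ and viewed, at most 10 in all, crops included, and the job is handed in when it is done.

```bash
ls; mkdir -p pics; cat > h.py <<'E'
import numpy as np, cv2
from cell import get_obs, cams, ticket, finder
def ray(cam,uv,cal=None):
    c=cal or cams.calibration(cam); E=np.array(c["extrinsics"])
    d=np.array([(uv[0]-c["cx"])/c["fx"],(uv[1]-c["cy"])/c["fy"]]); s=d.copy()
    for _ in range(30): s=d/(1+c["k1"]*(s@s))
    R=E[:3,:3]; return -R.T@E[:3,3], R.T@np.array([s[0],s[1],1.])
def atz(cam,uv,z,cal=None):
    o,d=ray(cam,uv,cal); return o+d*(z-o[2])/d[2]
def tri(obs):
    A=np.zeros((3,3));b=np.zeros(3)
    for cam,uv in obs:
        o,d=ray(cam,uv); d=d/np.linalg.norm(d); P=np.eye(3)-np.outer(d,d); A+=P;b+=P@o
    x=np.linalg.solve(A,b); return x
def proj(cam,X,cal=None):
    c=cal or cams.calibration(cam); E=np.array(c["extrinsics"]); X=np.atleast_2d(X)
    p=X@E[:3,:3].T+E[:3,3]; s=p[:,:2]/p[:,2:]; s=s*(1+c["k1"]*(s**2).sum(1,keepdims=True))
    return s*[c["fx"],c["fy"]]+[c["cx"],c["cy"]]
def save(img,n): cv2.imwrite(f"pics/{n}.png",cv2.cvtColor(img,cv2.COLOR_RGB2BGR))
E
python3 - <<'E'
from h import *
for c in ["scene","side"]:
    im=cams.read_camera(c); save(im,c+"0")
    for n in ["bonnet","red_bonnet","rack","nest","console","selector_grip","tin","jar","valve1","valve0","valve2","gasket","wrench"]:
        r=finder.tip_of(n,c); print(c,n,[(np.round(d["xy"]).tolist(),round(d["p"],2)) for d in r[:4]])
    print(ray(c,[320,240]))
E
```

```text
pics
scene bonnet [([362.0, 186.0], 0.75), ([326.0, 249.0], 0.74), ([376.0, 425.0], 0.74), ([266.0, 320.0], 0.65)]
scene red_bonnet [([305.0, 215.0], 0.75), ([206.0, 220.0], 0.42)]
scene rack [([315.0, 246.0], 0.71)]
scene nest [([281.0, 168.0], 0.68)]
scene console [([408.0, 331.0], 0.94)]
scene selector_grip [([407.0, 315.0], 0.87)]
scene tin [([235.0, 179.0], 0.56), ([406.0, 314.0], 0.44)]
scene jar [([456.0, 354.0], 0.78)]
scene valve1 [([208.0, 218.0], 0.97), ([310.0, 364.0], 0.96), ([402.0, 278.0], 0.75)]
scene valve0 [([208.0, 218.0], 0.97), ([310.0, 364.0], 0.96), ([402.0, 278.0], 0.75)]
scene valve2 [([208.0, 218.0], 0.97), ([310.0, 364.0], 0.96), ([402.0, 278.0], 0.75)]
scene gasket [([491.0, 389.0], 0.55)]
scene wrench [([237.0, 116.0], 0.67), ([305.0, 217.0], 0.19)]
(array([1.04904457, 0.71116117, 1.34452348]), array([-0.32118756, -0.45495268, -0.83071895]))
side bonnet [([395.0, 248.0], 0.91), ([323.0, 224.0], 0.84), ([372.0, 210.0], 0.74), ([308.0, 152.0], 0.74)]
side red_bonnet [([326.0, 251.0], 0.56), ([394.0, 325.0], 0.55)]
side rack [([326.0, 255.0], 0.72)]
side nest []
side console [([276.0, 196.0], 0.69)]
side selector_grip [([279.0, 168.0], 0.52)]
side tin [([246.0, 178.0], 0.21)]
side jar [([246.0, 180.0], 0.65)]
side valve1 [([345.0, 185.0], 0.71), ([260.0, 224.0], 0.7), ([423.0, 285.0], 0.58), ([244.0, 181.0], 0.47)]
side valve0 [([345.0, 185.0], 0.71), ([260.0, 224.0], 0.7), ([423.0, 285.0], 0.58), ([244.0, 181.0], 0.47)]
side valve2 [([345.0, 185.0], 0.71), ([260.0, 224.0], 0.7), ([423.0, 285.0], 0.58), ([244.0, 181.0], 0.47)]
side gasket [([232.0, 165.0], 0.78)]
side wrench [([400.0, 407.0], 0.7)]
(array([-0.00775838, -1.15346739,  1.34773879]), array([ 0.29943157,  0.63410117, -0.71314986]))
```

```bash
python3 - <<'E'
import cv2,numpy as np
a=cv2.imread("pics/scene0.png");b=cv2.imread("pics/side0.png");print(a.shape)
E
```

```text
(480, 640, 3)
```

View pics/scene0.png

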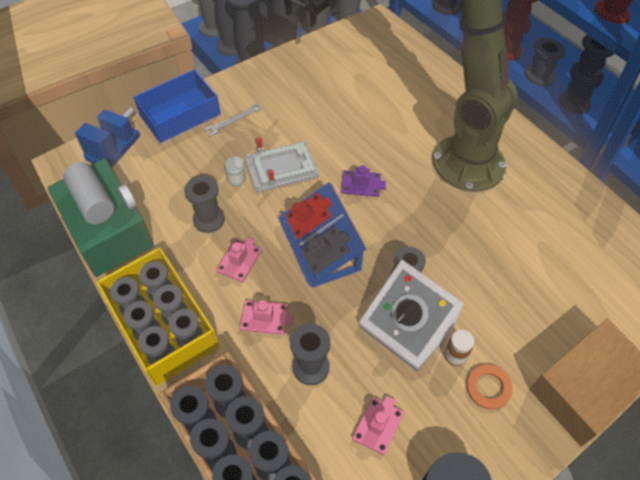

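View pics/side0.png

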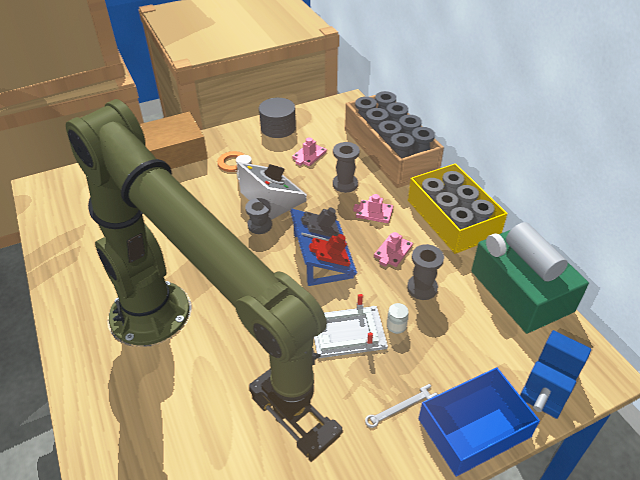

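```bash
python3 - <<'E'
from h import *
a=cv2.imread("pics/scene0.png");b=cv2.imread("pics/side0.png")
A=cv2.resize(a[135:285,240:390],(400,400),interpolation=cv2.INTER_CUBIC);B=cv2.resize(b[195:365,285:400][:170],(400,591),interpolation=cv2.INTER_CUBIC)[:400]
B=cv2.resize(b[195:295,280:380],(400,400),interpolation=cv2.INTER_CUBIC)
cv2.imwrite("pics/comp1.png",np.hstack([A,B]))
for n,s,t,z in [("nest",(281,168),None,0),("bonnet",(326,249),(323,224),.065),("red",(305,215),(326,251),.065),("selgrip",(407,315),(279,168),.11),("rack",(315,246),(326,255),0),("console",(408,331),(276,196),0)]:
    print(n,atz("scene",s,z).round(3),t and atz("side",t,z).round(3),t and tri([("scene",s),("side",t)]).round(3))
for c in ("scene","side"):
  print(atz(c,(281,168),0)); 
  r=finder.masks_of("bonnet",c)
E
```

```text
nest [ 0.476 -0.302  0.   ] None None
bonnet [0.558 0.042 0.065] [0.569 0.046 0.065] [0.563 0.043 0.071]
red [ 0.541 -0.078  0.065] [ 0.527 -0.062  0.065] [ 0.534 -0.071  0.069]
selgrip [0.527 0.321 0.11 ] [0.534 0.309 0.11 ] [0.531 0.318 0.107]
rack [ 0.551 -0.017  0.   ] [ 0.547 -0.022  0.   ] [ 0.549 -0.019 -0.004]
console [0.507 0.322 0.   ] [0.514 0.302 0.   ] [ 0.511  0.316 -0.008]
[ 0.47636304 -0.30166323  0.        ]
[0.58896482 0.43610993 0.        ]
```

View pics/comp1.png

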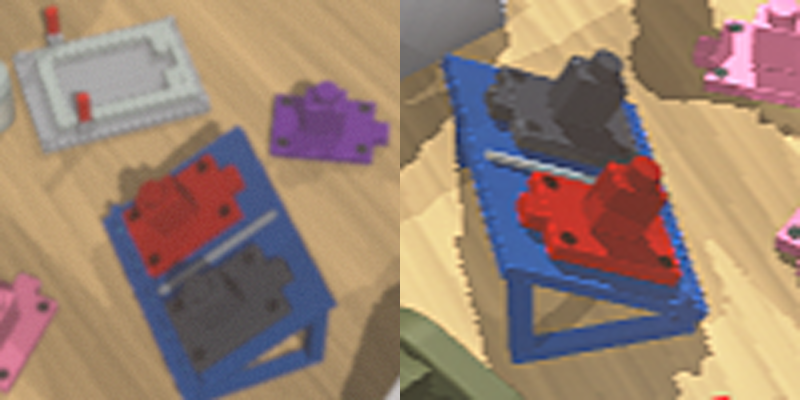

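Grey bonnet chosen: scene (326,240), dark grey, on the rack half toward +y. Look-alikes: red (308,215), purple (362,185), pinks (240,260), (265,318), (378,425). The tongues and the nest's key slot both face the robot, roughly −x. Next I'll view the nest with the wrist camera.

```bash
python3 -m creep '0.03 0.04 0.022 0 0.087;0.03 0.04 0.022 0 0.087;0.03 0.04 0.022 0 0.087;0.03 0.04 0.022 0 0.087;0.03 0.04 0.022 0 0.087;0.03 0.04 0.022 0 0.087;0.03 0.04 0.022 0 0.087;0 0 0 0 0.087'
python3 - <<'E'
from h import *
o=get_obs(); print(o["time_s"],np.round(o["tool_pos"],4),np.round(o["tool_rot"],2))
im=cams.read_camera("wrist"); c=cams.calibration("wrist"); save(im,"w1"); print(ray("wrist",[320,240],c))
for n in ["nest","bonnet","rack","tin"]:
    r=finder.tip_of(n,"wrist"); print(n,[(np.round(d["xy"]).tolist(),round(d["p"],2),atz("wrist",d["xy"],0,c).round(3)) for d in r[:4]])
E
```

```text
time_s: 2.5
tool_pos: [0.4009, -0.3384, 0.3793]
tool_rot: [179.8, -0.2, 17.2]
force: [0.6, 0.1, -0.9]
grip_width: 0.0869
grasp_force: 0.0
2.5 [ 0.4009 -0.3384  0.3793] [179.81  -0.21  17.24]
(array([ 0.46633607, -0.31984714,  0.53976292]), array([-0.25598644, -0.09150642, -0.96244712]))
nest [([309.0, 132.0], 0.64, array([ 0.47 , -0.309,  0.   ]))]
bonnet [([161.0, 196.0], 0.62, array([ 0.318, -0.124,  0.   ])), ([478.0, 177.0], 0.54, array([ 0.484, -0.566,  0.   ]))]
rack []
tin [([364.0, 48.0], 0.83, array([ 0.599, -0.349,  0.   ]))]
```

View pics/w1.png

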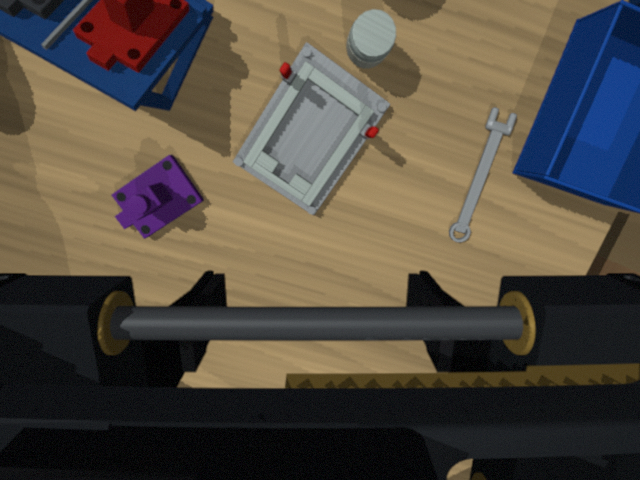

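```bash
python3 - <<'E'
from h import *
from scipy.optimize import least_squares
k=400/150
P=[np.array([240+x/k,135+y/k]) for x,y in [(160,290),(275,213)]]
a=atz("scene",P[0],.02);b=atz("scene",P[1],.105); d=b-a; print("rack uphill yaw",a,b,np.degrees(np.arctan2(d[1],d[0])))
c=cams.calibration("wrist"); im=cv2.cvtColor(cv2.imread("pics/w1.png"),cv2.COLOR_BGR2GRAY)
pix=np.array([(307,43),(388,105),(314,213),(237,160)],float)
L=np.array([(-.095,.07),(-.095,-.07),(.095,-.07),(.095,.07)])
def pose(q,L,z): 
    R=np.array([[np.cos(q[2]),-np.sin(q[2])],[np.sin(q[2]),np.cos(q[2])]]); return np.c_[L@R.T+q[:2],np.full(len(L),z)]
r=least_squares(lambda q:(proj("wrist",pose(q,L,.012),c)-pix).ravel(),[.475,-.3,3.3]); q=r.x
print(q[:2],np.degrees(q[2]),r.fun.round(1))
q0=q
big=cv2.resize(cv2.imread("pics/w1.png")[20:240,210:420],None,fx=2.8,fy=2.8,interpolation=cv2.INTER_CUBIC)
pk=np.array([(-.057,.042),(-.057,-.042),(.057,-.042),(.057,-.014),(.075,-.014),(.075,.014),(.057,.014),(.057,.042)])
for LL,z,col in ((L,.012,(0,0,255)),(pk,.024,(0,255,0)),(pk,.012,(255,0,255))):
    p=(proj("wrist",pose(q,LL,z),c)-[210,20]+.5)*2.8
    cv2.polylines(big,[p.astype(int)],True,col,1)
cv2.imwrite("pics/w1o.png",big)
E
```

```text
rack uphill yaw [ 0.58742902 -0.03492258  0.02      ] [0.47622367 0.00272229 0.105     ] 161.29818097035175
[ 0.46163315 -0.31808537] 168.90722547054474 [ 83.1  55.2 -89.6 -58.8 -75.9 -38.3  87.6  59.1]
```

View pics/w1o.png

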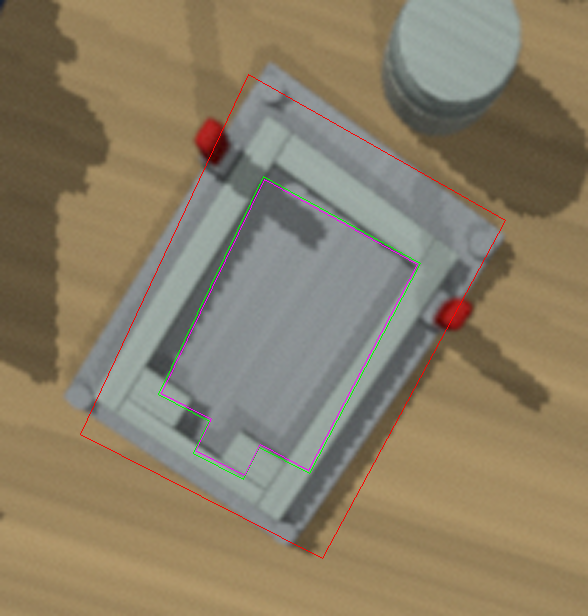

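```bash
cat >> h.py <<'E'
from scipy.optimize import least_squares
def pose(q,L,z):
    R=np.array([[np.cos(q[2]),-np.sin(q[2])],[np.sin(q[2]),np.cos(q[2])]]); return np.c_[L@R.T+q[:2],np.full(len(L),z)]
BASE=np.array([(-.095,-.07),(-.095,.07),(.095,.07),(.095,-.07)])
PK=np.array([(-.057,-.042),(-.057,.042),(.057,.042),(.057,.014),(.075,.014),(.075,-.014),(.057,-.014),(.057,-.042)])
def overlay(img,q,cal,x0,y0,x1,y1,k,name):
    big=cv2.resize(cv2.imread(img)[y0:y1,x0:x1],None,fx=k,fy=k,interpolation=cv2.INTER_CUBIC)
    for LL,z,col in ((BASE,.012,(0,0,255)),(PK,.024,(0,255,0)),(PK,.012,(255,0,255))):
        p=(proj("wrist",pose(q,LL,z),cal)-[x0,y0]+.5)*k
        cv2.polylines(big,[p.astype(int)],True,col,1)
    cv2.imwrite(name,big)
E
python3 - <<'E'
from h import *
c=cams.calibration("wrist")
pix=np.array([(268,65),(507,228),(290,545),(68,397)])/2.8+[209.5,19.5]
r=least_squares(lambda q:(proj("wrist",pose(q,BASE,.012),c)-pix).ravel(),[.475,-.3,4.]); q=r.x
print(q[:2],np.degrees(q[2]),r.fun.round(1))
overlay("pics/w1.png",q,c,210,20,420,240,2.8,"pics/w1p.png")
E
```

```text
[ 0.4669198  -0.31331643] 163.01679840738385 [-0.1 -2.8  0.6  1.   1.3  1.4 -1.8  0.9]
```

View pics/w1p.png

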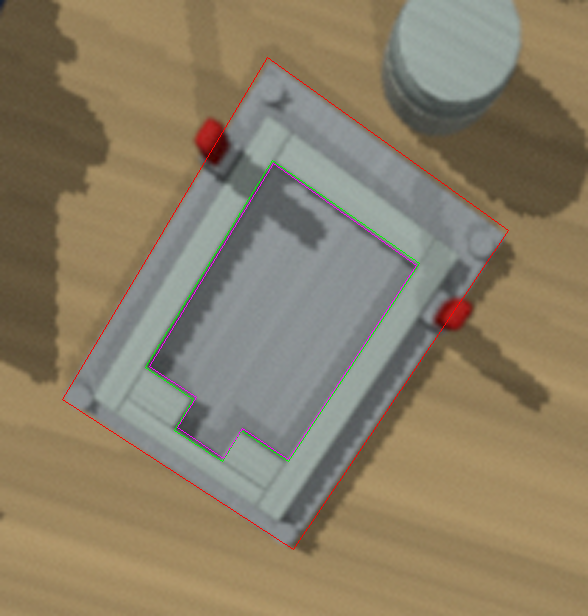

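```bash
python3 -m creep '0.009 0.047 0 -4.6 0.087;0.009 0.047 0 -4.6 0.087;0.009 0.047 0 -4.6 0.087;0.009 0.047 0 -4.6 0.087;0.009 0.047 0 -4.6 0.087;0.009 0.047 0 -4.6 0.087;0.009 0.047 0 -4.6 0.087;0.009 0.047 0 -4.6 0.087'
python3 -m creep '0 0 0 0 0.087'
python3 - <<'E'
from h import *
o=get_obs(); print(o["time_s"],np.round(o["tool_pos"],4),np.round(o["tool_rot"],2))
im=cams.read_camera("wrist"); c=cams.calibration("wrist"); save(im,"w2"); np.save("c2.npy",c,allow_pickle=True)
cams.read_camera("wrist")
for n,z in [("bonnet",.065),("red_bonnet",.065),("rack",0),("console",0),("selector_grip",.115)]:
    r=finder.tip_of(n,"wrist"); print(n,[(np.round(d["xy"]).tolist(),round(d["p"],2),atz("wrist",d["xy"],z,c).round(3)) for d in r[:4]])
E
```

```text
time_s: 3.75
tool_pos: [0.469, 0.0335, 0.3762]
tool_rot: [180.0, 0.0, -20.4]
force: [1.2, 0.1, 0.3]
grip_width: 0.0868
grasp_force: 0.0
time_s: 3.88
tool_pos: [0.4689, 0.0368, 0.3765]
tool_rot: [-179.9, 0.0, -19.8]
force: [-0.3, -0.2, -0.2]
grip_width: 0.0873
grasp_force: 0.0
3.875 [0.4689 0.0368 0.3765] [-1.7994e+02  3.0000e-02 -1.9760e+01]
bonnet [([445.0, 241.0], 0.75, array([ 0.348, -0.109,  0.065])), ([284.0, 124.0], 0.65, array([0.563, 0.041, 0.065]))]
red_bonnet [([376.0, 116.0], 0.93, array([ 0.534, -0.069,  0.065]))]
rack [([332.0, 122.0], 0.75, array([ 0.547, -0.018,  0.   ]))]
console [([138.0, 220.0], 0.71, array([0.514, 0.305, 0.   ]))]
selector_grip [([86.0, 233.0], 0.83, array([0.527, 0.31 , 0.115]))]
```

View pics/w2.png

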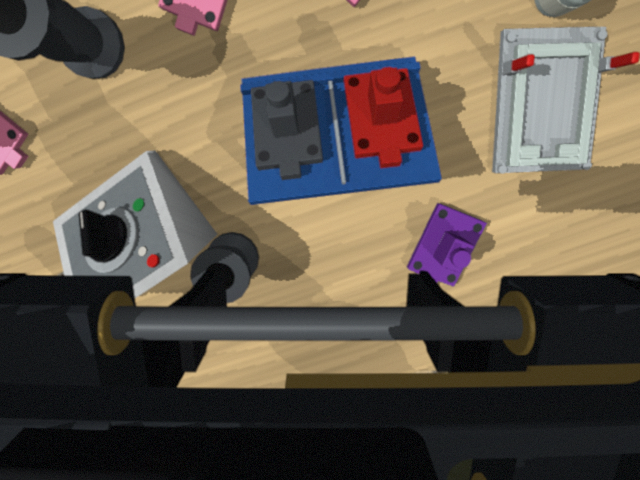

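Scene in w2: grey bonnet (287,120), red (385,110), strip (338,130), knob about (105,235), green mark (138,205). Now I'll fit the rack and bonnet numerically.

```bash
cat > fit.py <<'E'
from h import *
from scipy.optimize import minimize
from scipy.spatial.transform import Rotation as Ro
c=np.load("c2.npy",allow_pickle=True).item()
up=np.array([(250,202),(440,180)],float)
# upper edge z=.110 ; image left=+y world ; rack +x toward -x => rack +y ~ world -y (image right)
L=np.array([(.078,-.115),(.078,.115)])
r=least_squares(lambda q:(proj("wrist",pose(q,L,.110),c)-up).ravel(),[.55,-.02,2.8]); q=r.x
print("rack",q[:2],np.degrees(q[2]),r.fun.round(1))
LO=np.array([(-.078,-.115),(-.078,.115)]); print("lower edge px",proj("wrist",pose(q,LO,.02),c).round(0), "lip", proj("wrist",pose(q,LO,.03),c).round(0))
def box(x0,x1,y0,y1,z0,z1): return np.array([(x,y,z) for x in(x0,x1) for y in(y0,y1) for z in(z0,z1)])
t=np.linspace(0,2*np.pi,24,endpoint=False)
parts=[box(-.055,.055,-.04,.04,0,.014),box(.055,.071,-.012,.012,0,.014),box(-.022,.022,-.015,.015,.014,.059),
 np.vstack([np.c_[.013*np.cos(t),.013*np.sin(t),np.full(24,z)] for z in(.059,.073)])]
Rr=Ro.from_euler("z",q[2])*Ro.from_euler("y",-30,degrees=True)
O=np.array([q[0],q[1],.065])
def T(p): # s along slope, y, yaw on deck
    return O+Rr.apply([p[0],p[1],0]), Rr*Ro.from_euler("z",p[2])
def render(p,S=4):
    o,R=T(p); m=np.zeros((480*S//4*1,640*S//4),np.uint8) if 0 else np.zeros((480,640),np.uint8)
    for P in parts:
        h=cv2.convexHull((proj("wrist",R.apply(P)+o,c)*16).astype(np.int32)); cv2.fillConvexPoly(m,h,1,shift=4)
    return m>0
im=cv2.imread("pics/w2.png").astype(int); b,g,rr=im[...,0],im[...,1],im[...,2]
m=(b-rr<25)&(np.abs(rr-g)<25)&(im.max(2)<110); roi=np.zeros_like(m); roi[60:185,247:328]=1; m&=roi>0
m=cv2.morphologyEx(m.astype(np.uint8),cv2.MORPH_OPEN,np.ones((3,3)))>0
iou=lambda a,b:(a&b).sum()/(a|b).sum()
best=min((minimize(lambda p:-iou(render(p),m),[s,y,0],method="Nelder-Mead",options=dict(initial_simplex=np.array([[s,y,0],[s+.01,y,0],[s,y+.01,0],[s,y,.1]]))) for s in(-.02,0) for y in(-.06,)),key=lambda r:r.fun)
p=best.x; o,R=T(p); print("m",m.sum(),"iou",-best.fun,p[:2],np.degrees(p[2]),"origin",o.round(4))
for zz in (.030,.0365,.045,.059,.073): print(zz,(o+R.apply([0,0,zz])).round(4))
print("x axis",R.apply([1,0,0]).round(3),"yaw",np.degrees(np.arctan2(*R.apply([1,0,0])[1::-1])))
d=m^render(p); ys,xs=np.nonzero(d); print("diff px",d.sum())
for n in("scene","side"):
    im2=cams.read_camera(n)
E
python3 fit.py
```

```text
rack [ 0.54219364 -0.01918265] 166.68093015905103 [-2.1  0.3  2.1 -0.1]
lower edge px [[241.  75.]
 [415.  53.]] lip [[240.  74.]
 [417.  52.]]
m 5607 iou 0.9258586525759577 [-0.00532044 -0.0609481 ] 0.1730909136240458 origin [0.5607 0.0391 0.0623]
0.03 [0.5753 0.0356 0.0883]
0.0365 [0.5785 0.0349 0.0939]
0.045 [0.5826 0.0339 0.1013]
0.059 [0.5894 0.0323 0.1134]
0.073 [0.5962 0.0307 0.1256]
x axis [-0.843  0.197  0.5  ] yaw 166.88079812752503
diff px 449
```

```bash
python3 -m creep '0.022 0 -0.036 1.1 0.087;0.022 0 -0.036 1.1 0.087;0.022 0 -0.036 1.1 0.087;0.022 0 -0.036 1.1 0.087;0.0225 -0.001 -0.036 1.1 0.087;0 -0.001 -0.036 1.1 0.087;0 0 -0.03 0 0.087;0 0 -0.03 0 0.087'; python3 -m creep '0 0 -0.009 0 0.087;0 0 -0.009 0 0.087;0 0 0 0 0.087'
```

```text
time_s: 5.32
tool_pos: [0.5794, 0.0309, 0.0993]
tool_rot: [180.0, 0.0, -13.5]
force: [0.1, -0.7, -0.3]
grip_width: 0.087
grasp_force: 0.0
time_s: 5.7
tool_pos: [0.5797, 0.0314, 0.0829]
tool_rot: [180.0, -0.0, -13.5]
force: [-0.8, -0.3, 0.1]
grip_width: 0.0868
grasp_force: 0.0
```

```bash
python3 -m creep '0 0.003 -0.001 0 0.06;0 0 0 0 0.04;0 0 0 0 0.02;0 0 0 0 0.02;0 0 0 0 0.02;0 0 0 0 0.02' 45
```

```text
time_s: 6.45
tool_pos: [0.5797, 0.0353, 0.0816]
tool_rot: [-179.9, -0.0, -13.5]
force: [1.6, 2.4, -1.3]
grip_width: 0.0352
grasp_force: 1.4
```

```bash
python3 -m creep '0 0 0 0 0.02;0 0 0 0 0.02;0 0 0 0 0.02;0 0 0 0 0.02' 45; python3 - <<'E'
from h import *
save(cams.read_camera("wrist"),"w3")
E
```

```text
time_s: 6.95
tool_pos: [0.5795, 0.0348, 0.0816]
tool_rot: [-180.0, -0.0, -13.5]
force: [2.0, 3.0, -1.7]
grip_width: 0.0298
grasp_force: 45.0
```

View pics/w3.png

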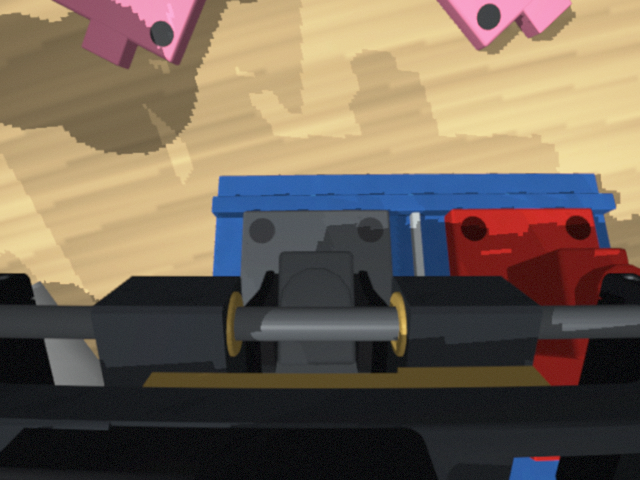

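```bash
python3 -m creep '0 0 0.01 0 0.02;0 0 0.02 0 0.02;0 0 0.03 0 0.02;0 0 0.03 0 0.02;-0.02 -0.025 0.03 0 0.02;-0.027 -0.04 0 0 0.02;-0.027 -0.042 0 0 0.02;-0.027 -0.042 0 0 0.02' 50; python3 -m creep '-0.027 -0.042 0 0 0.02;-0.027 -0.042 0 0 0.02;-0.027 -0.042 0 0 0.02;-0.027 -0.042 0 0 0.02;-0.027 -0.042 -0.02 0 0.02;-0.027 -0.042 -0.03 0 0.02;-0.02 -0.03 -0.03 0 0.02;0 0 -0.02 0 0.02'
```

```text
time_s: 8.0
tool_pos: [0.4771, -0.116, 0.2027]
tool_rot: [179.9, -0.0, -13.5]
force: [0.6, -0.8, -6.4]
grip_width: 0.0296
grasp_force: 50.0
time_s: 9.0
tool_pos: [0.2928, -0.3991, 0.101]
tool_rot: [180.0, 0.1, -13.8]
force: [-0.0, 1.3, -5.6]
grip_width: 0.0299
grasp_force: 49.9
```

```bash
python3 -m creep '0 -0.01 -0.03 0 0.02;0 -0.01 -0.022 0 0.02;0 0 0 0 0.02;0 0 0 0 0.02'; python3 -m creep '0 0 0 0 0.02;0 0 0 0 0.02;0 0 0 0 0.02' 14;  python3 -m creep '0 0 -0.004 0 0.02;0 0 0 0 0.02'
```

```text
time_s: 9.5
tool_pos: [0.2969, -0.4168, 0.0509]
tool_rot: [180.0, -0.1, -13.5]
force: [-0.0, 0.7, -5.7]
grip_width: 0.0299
grasp_force: 49.9
time_s: 9.88
tool_pos: [0.2966, -0.4166, 0.0501]
tool_rot: [180.0, -0.0, -13.5]
force: [-0.4, -0.1, -6.2]
grip_width: 0.0298
grasp_force: 14.0
time_s: 10.12
tool_pos: [0.2964, -0.4166, 0.0454]
tool_rot: [-180.0, 0.0, -13.5]
force: [0.7, -0.3, -5.4]
grip_width: 0.0298
grasp_force: 14.0
```

```bash
python3 -m creep '0 0 -0.002 0 0.02;-0.005 0.0013 -0.003 0 0.02;-0.0054 0.0013 -0.003 0 0.02;-0.005 0.0012 -0.0037 0 0.02;-0.0045 0.0011 -0.0037 0 0.02;0 0 0 0 0.02' 10;  python3 -m creep '-0.004 0.001 -0.0042 0 0.02;-0.004 0.001 -0.0042 0 0.02;0 0 0 0 0.02'
```

```text
time_s: 10.88
tool_pos: [0.2759, -0.4111, 0.0295]
tool_rot: [-179.9, 0.1, -13.5]
force: [0.7, 0.2, -6.8]
grip_width: 0.0299
grasp_force: 10.0
time_s: 11.25
tool_pos: [0.2717, -0.4105, 0.0238]
tool_rot: [179.9, -0.3, -13.4]
force: [4.0, 2.4, 4.4]
grip_width: 0.0299
grasp_force: 10.0
```

```bash
python3 - <<'E'
from h import *
o=get_obs();p=np.array(o["tool_pos"])+[0,0,.02]
ims=[]
for n in("scene","side"):
    im=cams.read_camera(n); u,v=proj(n,p)[0].astype(int); x=max(u-50,0);y=max(v-50,0)
    ims.append(cv2.resize(im[y:y+100,x:x+100],(400,400),interpolation=cv2.INTER_CUBIC))
w=cams.read_camera("wrist")
top=np.hstack(ims); save(np.vstack([top[:370],cv2.resize(w[180:420,:],(800,230))[:230]]),"w4")
E
```

```text
(no output)
```

View pics/w4.png

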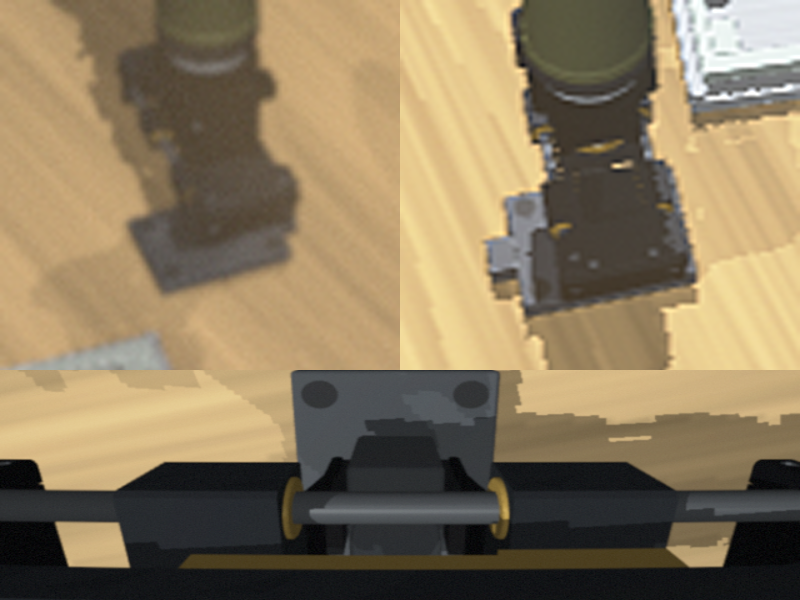

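```bash
python3 -m creep '-0.002 0.0005 -0.001 0 0.02;0 0 -0.001 0 0.02;0 0 -0.001 0 0.02;0 0 0 0 0.02' 6;  python3 -m creep '0 0 0 0 0.036;0 0 0 0 0.045;0 0 0 0 0.045'; python3 -m creep '0 0 0 0 0.02;0 0 0 0 0.02;0 0 0 0 0.02;0 0 0 0 0.02;0 0 0 0 0.02' 45
```

```text
time_s: 11.9
tool_pos: [0.2695, -0.41, 0.021]
tool_rot: [179.9, -0.3, -13.4]
force: [3.4, 2.9, 6.0]
grip_width: 0.03
grasp_force: 6.0
time_s: 12.28
tool_pos: [0.2662, -0.4093, 0.0187]
tool_rot: [180.0, 0.0, -13.5]
force: [-0.4, 0.3, -0.0]
grip_width: 0.0434
grasp_force: 0.0
time_s: 12.9
tool_pos: [0.2665, -0.4092, 0.0187]
tool_rot: [180.0, 0.0, -13.5]
force: [-0.3, -0.8, -1.2]
grip_width: 0.0299
grasp_force: 45.0
```

```bash
python3 - <<'E'
from h import *
o=get_obs(); im=cams.read_camera("wrist").astype(int); c=cams.calibration("wrist"); save(im.astype(np.uint8),"w5")
p=np.array(o["tool_pos"]); yaw=np.radians(o["tool_rot"][2]); d=np.array([np.cos(yaw),np.sin(yaw)]); n=np.array([-d[1],d[0]])
g=(im[...,0]-im[...,2]<25)
for col in range(225,410,15):
    rr=[r for r in range(100,260) if g[r:r+6,col].all()]
    if rr:
        X=atz("wrist",(col,rr[0]-.5),.014,c)[:2]-p[:2]; print(col,rr[0],"fwd %.4f left %.4f"%(X@d,X@n))
for row in (200,210,220,230):
    cc=np.nonzero(g[row,200:440])[0]+200
    for u in (cc[0]-.5,cc[-1]+.5):
        X=atz("wrist",(u,row),.014,c)[:2]-p[:2]; print("row",row,u,"left %.4f"%(X@n))
E
```

```text
240 168 fwd 0.0580 left 0.0340
255 168 fwd 0.0580 left 0.0272
270 168 fwd 0.0579 left 0.0204
285 168 fwd 0.0579 left 0.0137
300 168 fwd 0.0579 left 0.0069
315 168 fwd 0.0579 left 0.0002
330 168 fwd 0.0579 left -0.0066
345 168 fwd 0.0579 left -0.0133
360 168 fwd 0.0579 left -0.0201
375 168 fwd 0.0579 left -0.0268
390 168 fwd 0.0579 left -0.0336
row 200 230.5 left 0.0391
row 200 401.5 left -0.0397
row 210 231.5 left 0.0390
row 210 400.5 left -0.0395
row 220 231.5 left 0.0393
row 220 400.5 left -0.0398
row 230 232.5 left 0.0391
row 230 399.5 left -0.0396
```

```bash
python3 -m creep '0 0 0.02 0 0.02;0.012 0.019 0.045 -0.5 0.02;0.012 0.019 0.05 -0.5 0.02;0.012 0.019 0.05 -0.5 0.02;0.012 0.019 0.05 -0.5 0.02;0.012 0.019 0.05 -0.5 0.02;0.012 0.019 0.05 -0.5 0.02;0.0135 0.017 0.016 -0.5 0.02' 50; python3 -m creep '0 0 0 0 0.02;0 0 0 0 0.02'
cat > nestfit.py <<'E'
from h import *
from scipy.optimize import minimize
o=get_obs(); im=cams.read_camera("wrist"); c=cams.calibration("wrist"); save(im,"w6")
p=np.array(o["tool_pos"]); print(p.round(4),np.round(o["tool_rot"],2))
lab=cv2.cvtColor(im,cv2.COLOR_RGB2LAB).astype(np.float32)
gr=sum(cv2.magnitude(cv2.Sobel(lab[...,k],cv2.CV_32F,1,0),cv2.Sobel(lab[...,k],cv2.CV_32F,0,1)) for k in range(3))
gr=np.minimum(gr,150); 
def dense(L,n=40): 
    M=np.roll(L,-1,0); t=np.linspace(0,1,n,endpoint=False)[:,None]; return np.vstack([a+(b-a)*t for a,b in zip(L,M)])
B,K=dense(BASE),dense(PK)
def cost(q,g):
    uv=np.vstack([proj("wrist",pose(q,B,.012),c),proj("wrist",pose(q,K,.024),c)]).astype(np.float32)
    return -cv2.remap(g,uv[:,0],uv[:,1],cv2.INTER_LINEAR)[:,0][uv[:,1]<165].mean()
q=np.array([.467,-.3133,np.radians(163)]); 
for s,st in ((2.5,.006),(1.0,.002)):
    g=cv2.GaussianBlur(gr,(0,0),s)
    sim=np.vstack([q,q+[st,0,0],q+[0,st,0],q+[0,0,st*10]])
    r=minimize(cost,q,args=(g,),method="Nelder-Mead",options=dict(initial_simplex=sim)); q=r.x
    print(s,q[:2].round(4),np.degrees(q[2]).round(2),r.fun,"start",cost([.467,-.3133,np.radians(163)],g))
print("px",proj("wrist",pose(q,BASE,.012),c).round(0).tolist())
E
python3 nestfit.py
```

```text
time_s: 13.95
tool_pos: [0.353, -0.2775, 0.3521]
tool_rot: [179.9, -0.1, -17.0]
force: [0.0, -0.2, -7.5]
grip_width: 0.0294
grasp_force: 50.0
time_s: 14.2
tool_pos: [0.3508, -0.2783, 0.348]
tool_rot: [-180.0, 0.2, -17.0]
force: [0.1, -0.5, -6.7]
grip_width: 0.0297
grasp_force: 50.0
[ 0.3508 -0.2783  0.348 ] [-179.96    0.19  -17.01]
2.5 [ 0.4728 -0.3075] 163.11 -85.3899917602539 start -60.465668
1.0 [ 0.4728 -0.3076] 163.02 -122.18755340576172 start -49.825974
px [[252.0, 11.0], [367.0, 11.0], [362.0, 168.0], [258.0, 168.0]]
```

```bash
python3 -m creep '0 0 0 0 0.02;0 0 0 0 0.02'; sed -i 's/^o=get_obs(); im=cams.read_camera("wrist"); c=cams.calibration("wrist")/o=get_obs(); c=cams.calibration("wrist"); im=cams.read_camera("wrist")/; s/"w6"/"w7"/' nestfit.py; python3 nestfit.py
```

```text
time_s: 14.5
tool_pos: [0.3516, -0.2784, 0.3491]
tool_rot: [-180.0, 0.1, -17.0]
force: [0.2, -1.6, -6.2]
grip_width: 0.0297
grasp_force: 50.0
[ 0.3516 -0.2784  0.3491] [-1.7996e+02  6.0000e-02 -1.7030e+01]
2.5 [ 0.4731 -0.3073] 163.37 -86.17192840576172 start -59.963108
1.0 [ 0.4728 -0.3074] 163.16 -123.77362823486328 start -48.5652
px [[252.0, 13.0], [366.0, 13.0], [362.0, 169.0], [259.0, 169.0]]
```

```bash
python3 -m creep '0.024 -0.0056 -0.03 0 0.02;0.024 -0.0056 -0.03 0 0.02;0.024 -0.0056 -0.03 0 0.02;0.024 -0.0056 -0.03 0 0.02;0.022 -0.0056 -0.03 0 0.02;0 0 -0.05 0 0.02;0 0 -0.05 0 0.02;0 0 -0.02 0 0.02'; python3 -m creep '0 0 0 0 0.02;0 0 0 0 0.02;0 0 0 0 0.02'
```

```text
time_s: 15.55
tool_pos: [0.4677, -0.3052, 0.0763]
tool_rot: [-179.9, 0.3, -17.0]
force: [0.7, 0.2, -5.2]
grip_width: 0.0296
grasp_force: 50.0
time_s: 15.92
tool_pos: [0.4715, -0.3071, 0.0821]
tool_rot: [179.9, -0.2, -17.0]
force: [-1.2, -0.3, -5.4]
grip_width: 0.0295
grasp_force: 50.0
```

```bash
for i in 1 2 3; do python3 -m creep '0 0 0 0 0.02;0 0 0 0 0.02' | grep tool_pos; done; python3 - <<'E'
from h import *
for i in range(3):
    c=cams.calibration("wrist"); o=get_obs(); im=cams.read_camera("wrist").astype(int)
    print(np.round(o["tool_pos"],4))
    p=np.array(o["tool_pos"]); yaw=np.radians(o["tool_rot"][2]); d=np.array([np.cos(yaw),np.sin(yaw)])
save(im.astype(np.uint8),"w8")
# base far edge & bonnet far edge along centre column: list gradient rows
g=im.sum(2)
for col in (290,315,340): print(col,[(r,int(g[r+2,col]-g[r-2,col])) for r in range(40,200) if abs(g[r+2,col]-g[r-2,col])>60])
Q=[.4728,-.3075,np.radians(163.1)]
for x,z in((-.095,.012),(-.057,.024)): print(x,z,proj("wrist",pose(Q,np.array([[x,0]]),z),c).round(1))
E
```

```text
tool_pos: [0.4703, -0.3064, 0.0804]
tool_pos: [0.47, -0.3061, 0.0798]
tool_pos: [0.47, -0.3061, 0.0797]
[ 0.47   -0.3061  0.0797]
[ 0.4701 -0.3061  0.0797]
[ 0.4701 -0.3062  0.0798]
290 [(41, 207), (42, 243), (43, 154), (45, -151), (46, -208), (47, -110), (56, 134), (57, 171), (58, 196), (59, 114), (89, 74), (90, 80), (91, 70), (128, 74), (129, 122), (130, 94), (152, -67), (153, -175), (154, -159), (155, -77), (157, 109), (158, 106), (164, -85), (165, -252), (166, -396), (167, -419), (168, -291), (169, -89), (170, 85), (171, 125), (172, 82)]
315 [(40, -68), (41, -64), (42, -80), (43, -74), (47, 88), (48, 264), (49, 235), (50, 76), (51, -85), (52, -252), (53, -209), (63, 94), (64, 190), (65, 239), (66, 237), (67, 147), (89, 80), (90, 106), (91, 127), (128, 61), (129, 102), (130, 81), (152, -81), (153, -158), (154, -91), (157, 115), (165, -171), (166, -357), (167, -429), (168, -360), (169, -178), (171, 106), (172, 61)]
340 [(42, 78), (43, 87), (44, 73), (45, 67), (67, 63), (68, 132), (69, 175), (70, 161), (71, 77), (88, 81), (89, 160), (90, 171), (91, 184), (92, 78), (113, -66), (114, -64), (115, -64), (127, 97), (128, 129), (129, 140), (130, 85), (152, -69), (153, -156), (154, -103), (157, 92), (164, -153), (165, -323), (166, -459), (167, -456), (168, -273), (169, -70), (170, 76), (171, 112), (172, 62)]
-0.095 0.012 [[316.1  90.3]]
-0.057 0.024 [[316.2 156.8]]
```

```bash
python3 -m creep '0 0 -0.008 0 0.02;0 0 -0.008 0 0.02;0 0 -0.008 0 0.02;0 0 -0.006 0 0.02;0 0 -0.003 0 0.02;0 0 0 0 0.02;0 0 0 0 0.02;0 0 0 0 0.02'; python3 -m creep '0 0 -0.002 0 0.02;0 0 -0.002 0 0.02;0 0 -0.002 0 0.02;0 0 0 0 0.02'
```

```text
time_s: 17.82
tool_pos: [0.4703, -0.3063, 0.0471]
tool_rot: [180.0, -0.0, -17.0]
force: [0.3, -0.3, -6.2]
grip_width: 0.0293
grasp_force: 50.0
time_s: 18.32
tool_pos: [0.4699, -0.306, 0.0405]
tool_rot: [-180.0, 0.0, -17.0]
force: [0.2, 0.2, -6.3]
grip_width: 0.0297
grasp_force: 50.0
```

```bash
python3 -m creep '0 0 -0.002 0 0.02;0 0 -0.002 0 0.02;0 0 -0.002 0 0.02;0 0 -0.001 0 0.02;0 0 0 0 0.02'; python3 -m creep '0 0 -0.001 0 0.02;0 0 -0.001 0 0.02;0 0 -0.0007 0 0.02;0 0 0 0 0.02'
```

```text
time_s: 18.95
tool_pos: [0.47, -0.3061, 0.0337]
tool_rot: [180.0, 0.0, -17.0]
force: [-0.3, -0.8, -6.3]
grip_width: 0.0296
grasp_force: 50.0
time_s: 19.45
tool_pos: [0.47, -0.3061, 0.031]
tool_rot: [180.0, 0.0, -17.0]
force: [0.4, 0.3, -6.6]
grip_width: 0.0297
grasp_force: 50.0
```

```bash
python3 -m creep '0 0 -0.001 0 0.02;0 0 -0.0007 0 0.02;0 0 0 0 0.02'; python3 -m creep '0 0 0 0 0.02;0 0 0 0 0.02' 8; python3 -m creep '0 0 0 0 0.034;0 0 0 0 0.04;0 0 0 0 0.06;0 0 0 0 0.06'
```

```text
time_s: 19.82
tool_pos: [0.4701, -0.3062, 0.0307]
tool_rot: [180.0, 0.0, -17.0]
force: [-4.8, 2.4, 5.9]
grip_width: 0.0297
grasp_force: 50.0
time_s: 20.08
tool_pos: [0.4702, -0.3062, 0.0307]
tool_rot: [180.0, 0.0, -17.0]
force: [-4.0, 2.2, 5.1]
grip_width: 0.0299
grasp_force: 8.0
time_s: 20.58
tool_pos: [0.4702, -0.3062, 0.0294]
tool_rot: [180.0, -0.0, -17.0]
force: [-0.1, -1.2, 0.7]
grip_width: 0.0526
grasp_force: 0.0
```

```bash
python3 -m creep '0 0 0.02 0 0.06;0 0 0.04 0 0.06;0 0 0.05 0 0.06;0 0.03 0.05 2 0.06;0 0.055 0.05 2 0.06;0 0.055 0.04 2 0.06;0 0.055 0.03 2 0.06;0 0.055 0 2 0.06'; python3 -m creep '0 0.055 0 2 0.06;0 0.055 0 2 0.06;0 0.055 0 2 0.06;0 0.055 0 1 0.06;0 0.055 0 0 0.06;-0.015 0.055 0 0 0.06;0 0.04 0 0 0.06;0 0 0 0 0.06'; python3 -m creep '0 0 0 0 0.03;0 0 0 0 0.03;0 0 0 0 0.03;0 0 0 0 0.03'
python3 - <<'E'
from h import *
o=get_obs(); c=cams.calibration("wrist"); im=cams.read_camera("wrist"); save(im,"k1"); np.save("ck.npy",c,allow_pickle=True)
print(np.round(o["tool_pos"],4),np.round(o["tool_rot"],2))
for n in ["console","selector_grip"]:
  for cam in ("wrist","scene","side"):
    if cam!="wrist": cams.read_camera(cam)
    r=finder.tip_of(n,cam); print(n,cam,[(np.round(d["xy"],1).tolist(),round(d["p"],2),atz(cam,d["xy"],0.11 if n[0]=="s" else 0,c if cam=="wrist" else None).round(3)) for d in r[:2]])
hsv=cv2.cvtColor(im,cv2.COLOR_RGB2HSV)
for nm,lo,hi in (("green",(45,120,60),(85,255,255)),("red",(0,170,90),(8,255,255)),("yellow",(22,150,120),(35,255,255)),("white",(0,0,170),(180,40,255))):
    m=cv2.inRange(hsv,lo,hi); m[300:]=0; k,l,s,ce=cv2.connectedComponentsWithStats(m); print(nm,[(s[i,4],ce[i].round(1).tolist()) for i in range(1,k) if 8<s[i,4]<4000])
E
```

```text
time_s: 21.58
tool_pos: [0.4715, -0.0673, 0.3022]
tool_rot: [179.9, -0.4, -6.9]
force: [1.5, 0.2, -0.9]
grip_width: 0.0603
grasp_force: 0.0
time_s: 22.58
tool_pos: [0.4529, 0.3047, 0.2992]
tool_rot: [-179.9, 0.0, 0.5]
force: [-0.0, 0.1, 0.6]
grip_width: 0.0596
grasp_force: 0.0
time_s: 23.08
tool_pos: [0.4554, 0.2997, 0.2982]
tool_rot: [180.0, -0.0, -0.1]
force: [-0.5, -0.0, -0.2]
grip_width: 0.0323
grasp_force: 0.0
[0.4554 0.2997 0.2982] [ 1.7996e+02 -2.0000e-02 -7.0000e-02]
console wrist [([307.2, 154.9], 0.71, array([0.505, 0.31 , 0.   ]))]
console scene [([406.7, 327.7], 0.83, array([0.504, 0.313, 0.   ])), ([311.9, 366.5], 0.26, array([0.754, 0.261, 0.   ]))]
console side [([275.4, 197.1], 0.92, array([0.51 , 0.298, 0.   ])), ([233.3, 165.2], 0.58, array([0.439, 0.527, 0.   ]))]
selector_grip wrist [([299.4, 134.9], 0.7, array([0.529, 0.315, 0.11 ]))]
selector_grip scene [([405.8, 312.0], 0.66, array([0.524, 0.314, 0.11 ]))]
selector_grip side [([274.0, 166.4], 0.78, array([0.523, 0.324, 0.11 ]))]
green [(np.int32(195), [354.7, 128.3])]
red [(np.int32(1039), [633.7, 120.8]), (np.int32(208), [371.1, 202.3])]
yellow [(np.int32(210), [268.2, 226.3])]
white [(np.int32(31), [299.4, 120.0]), (np.int32(1290), [301.9, 174.2]), (np.int32(109), [354.4, 185.8]), (np.int32(1909), [183.8, 210.3])]
```

View pics/k1.png

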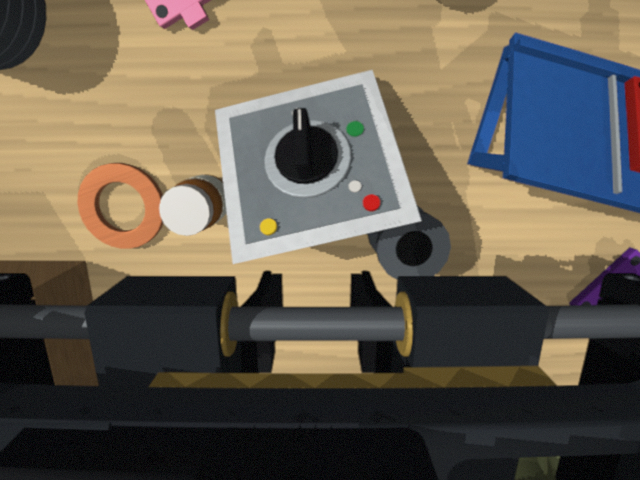

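```bash
cat > con.py <<'E'
from h import *
from scipy.spatial.transform import Rotation as Ro
c=np.load("ck.npy",allow_pickle=True).item()
a=np.radians(35)
def Wd(q,P): # console coords -> world
    R=np.array([[np.cos(q[2]),-np.sin(q[2]),0],[np.sin(q[2]),np.cos(q[2]),0],[0,0,1]]); return np.atleast_2d(P)@R.T+[q[0],q[1],0]
ux=np.array([np.cos(a),0,np.sin(a)]);n=np.array([-np.sin(a),0,np.cos(a)]);yy=np.array([0,1,0]);C0=np.array([0,0,.0825])
def mk(t,r=.058,h=0): return C0+r*(-ux*np.cos(t)+yy*np.sin(t))+n*h
E
python3 - <<'E'
from con import *
cor=np.array([(-.075,-.09,.03),(-.075,.09,.03),(.075,.09,.135),(.075,-.09,.135)])
px=np.array([(217,110),(372,71),(420,218),(236,262)],float)
mp=np.array([(354.7,128.3),(354.4,185.8)])
def f(q): return np.r_[(proj("wrist",Wd(q,cor),c)-px).ravel(),2*(proj("wrist",Wd(q,[mk(1.2),mk(2.4)]),c)-mp).ravel()]
r=least_squares(f,[.507,.315,2.8]); q=r.x; np.save("q.npy",q)
print(q[:2],np.degrees(q[2]),r.fun.round(1))
print("grip pt",Wd(q,C0+.037*n).round(4),"n",(Wd(q,n)-Wd(q,[0,0,0])).round(3),"axis px",proj("wrist",Wd(q,C0+.044*n),c).round(1))
ti=np.array([299.4,120.0])
rr=least_squares(lambda s:(proj("wrist",Wd(q,mk(s[0],s[1],.044)),c)[0]-ti),[.2,.02]); print("pointer angle, radius",rr.x,rr.fun)
print("bar ends top",proj("wrist",Wd(q,[mk(rr.x[0],.0305,.044),mk(rr.x[0]+np.pi,.0305,.044)]),c).round(0))
E
```

```text
[0.50572316 0.30804619] 193.61136817737244 [-2.4 -0.7 -0.1 -2.8  1.8  1.3 -3.   1.5  0.3  0.3  1.4  0.2]
grip pt [[0.5263 0.313  0.1128]] n [[0.557 0.135 0.819]] axis px [[299.9 132.9]]
pointer angle, radius [0.1509085  0.01405619] [ 0.00000000e+00 -7.10542736e-14]
bar ends top [[299. 105.]
 [301. 162.]]
```

k1 shows the knob at about (300,135) with its pointer tip at (299,110). The green mark is at (355,128), the second white mark at (354,186), and the lamps at (371,202) and (268,226). The joint is at about 0.15, so I'll grip the bar and twist it clockwise.

```bash
python3 -m creep '0.018 0.0035 -0.02 1 0.05;0.018 0.0035 -0.03 1 0.05;0.018 0.0035 -0.03 1 0.05;0.017 0.003 -0.03 0 0.05;0 0 -0.03 0 0.05;0 0 -0.02 0 0.05;0 0 0 0 0.05;0 0 0 0 0.05'; python3 -m creep '0 0 -0.012 0 0.05;0 0 -0.012 0 0.05;0 0 -0.01 0 0.05;0 0 -0.006 0 0.05;0 0 0 0 0.05;0 0 0 0 0.05'; python3 -c "
from h import *; print(np.round(get_obs()['qpos'],1))"
```

```text
time_s: 24.62
tool_pos: [0.5265, 0.3146, 0.1394]
tool_rot: [-180.0, -0.1, 3.0]
force: [0.1, -0.3, -0.5]
grip_width: 0.0504
grasp_force: 0.0
time_s: 25.38
tool_pos: [0.5262, 0.3143, 0.0984]
tool_rot: [-180.0, -0.0, 3.0]
force: [-1.0, 0.5, -0.8]
grip_width: 0.0501
grasp_force: 0.0
[  11.7   30.8  -58.5   95.5   27.8   69.5 -140.2]
```

```bash
python3 -m creep '0 0 0.03 0 0.05;0 0 0.04 5 0.05;0 0 0.03 10 0.05;0 0 0 10 0.05;0 0 0 10 0.05;0 0 0 10 0.05;0 0 0 10 0.05;0 0 0 10 0.05'; python3 -m creep '0 0 0 10 0.05;0 0 0 10 0.05;0 0 0 10 0.05;0 0 0 10 0.05;0 0 0 10 0.05;0 0 0 10 0.05;0 0 0 10 0.05;0 0 0 10 0.05'; python3 -m creep '0 0 0 10 0.05;0 0 0 10 0.05;0 0 0 10 0.05;0 0 0 5 0.05;0 0 0 0 0.05;0 0 0 0 0.05;0 0 0 0 0.05'; python3 -c "
from h import *; print(np.round(get_obs()['qpos'],1))"
```

```text
time_s: 26.38
tool_pos: [0.5263, 0.3141, 0.1986]
tool_rot: [180.0, -0.0, 68.3]
force: [-1.0, -0.3, 0.2]
grip_width: 0.0497
grasp_force: 0.0
time_s: 27.38
tool_pos: [0.5263, 0.3141, 0.1986]
tool_rot: [180.0, 0.0, 148.3]
force: [0.7, -0.2, 0.1]
grip_width: 0.05
grasp_force: 0.0
time_s: 28.25
tool_pos: [0.5261, 0.314, 0.1982]
tool_rot: [180.0, 0.0, -177.0]
force: [1.2, 0.0, 0.4]
grip_width: 0.0502
grasp_force: 0.0
[ 21.4  36.3 -78.3  88.9  35.6  84.   34.5]
```

```bash
python3 -m creep '0 0 -0.03 0 0.05;0 0 -0.03 0 0.05;0 0 -0.024 0 0.05;0 0 -0.012 0 0.05;0 0 -0.004 0 0.03;0 0 0 0 0.02;0 0 0 0 0.005;0 0 0 0 0.005' 20; python3 -m creep '0 0 0 0 0.005;0 0 0 0 0.005;0 0 0 0 0.005' ; python3 -c "
from h import *; print(np.round(get_obs()['qpos'],1))"
```

```text
time_s: 29.25
tool_pos: [0.5264, 0.3142, 0.0988]
tool_rot: [180.0, 0.1, -177.0]
force: [0.5, -3.4, 1.7]
grip_width: 0.018
grasp_force: 2.5
time_s: 29.62
tool_pos: [0.5265, 0.313, 0.0987]
tool_rot: [-179.9, 0.0, -177.0]
force: [-0.3, -4.2, 5.9]
grip_width: 0.0151
grasp_force: 20.0
[ 19.5  40.7 -73.6  95.3  40.3  75.4  31.6]
```

```bash
python3 -m creep '0 0 0 -4 0.005;0 0 0 -4 0.005;0 0 0 -4 0.005;0 0 0 -4 0.005;0 0 0 0 0.005'; python3 -m creep '0 0 0.001 -4 0.005;0 0 0.001 -4 0.005;0 0 0.001 -4 0.005;0 0 0.001 -4 0.005;0 0 0 0 0.005'; python3 -c "
from h import *; print(get_obs()['wrist_torque'])"
```

```text
time_s: 30.25
tool_pos: [0.5275, 0.3122, 0.0991]
tool_rot: [-179.8, 0.2, 166.9]
force: [0.6, -6.9, 8.8]
grip_width: 0.0174
grasp_force: 21.4
time_s: 30.88
tool_pos: [0.5279, 0.3107, 0.1008]
tool_rot: [-179.8, 0.2, 150.9]
force: [3.8, -4.8, -3.8]
grip_width: 0.0196
grasp_force: 20.8
[-1.37814586 -1.00251718  0.31010959]
```

```bash
python3 -m creep '0 0 0.001 -4 0.005;0 0 0.001 -4 0.005;0 0 0.001 -4 0.005;0 0 0.001 -4 0.005;0 0 0 0 0.005'; python3 -m creep '0 0 0.001 -4 0.005;0 0 0.001 -4 0.005;0 0 0.001 -3 0.005;0 0 0 0 0.005;0 0 0 0 0.005'; python3 -c "
from h import *; print(get_obs()['wrist_torque'],get_obs()['qpos'])"
```

```text
time_s: 31.5
tool_pos: [0.5274, 0.3096, 0.1032]
tool_rot: [-179.8, 0.2, 134.8]
force: [5.0, -3.8, -10.2]
grip_width: 0.0208
grasp_force: 19.3
time_s: 32.12
tool_pos: [0.5268, 0.3096, 0.1057]
tool_rot: [-179.7, 0.2, 123.9]
force: [4.5, -4.0, -12.3]
grip_width: 0.0208
grasp_force: 18.7
[-1.14863745 -0.96845421  0.09799752] [ 14.39311874  32.46241709 -62.59352284  95.10803236  30.34467395
  71.58438906 -20.7884108 ]
```

```bash
python3 -m creep '0 0 0 0 0.03;0 0 0 0 0.05;0 0 0.01 0 0.05;0 0 0.03 0 0.05;0.01 -0.015 0.04 0 0.05;0.02 -0.03 0.05 0 0.05;0.015 -0.021 0.05 0 0.05;0 0 0.01 0 0.05'; python3 -m creep '0 0 0 0 0.03;0 0 0 0 0.03;0 0 0 0 0.03;0 0 0 0 0.03'
cat > look.py <<'E'
from con import *
import sys
q=np.load("q.npy"); o=get_obs(); c=cams.calibration("wrist"); im=cams.read_camera("wrist"); save(im,sys.argv[1]); print(o["tool_pos"])
hsv=cv2.cvtColor(im,cv2.COLOR_RGB2HSV)
pj=lambda P:proj("wrist",Wd(q,P),c)
C=pj(C0+.044*n)[0]; print("axis",C.round(1),"green pred",pj(mk(1.2)).round(1),"w2",pj(mk(2.4)).round(1),"w0",pj(mk(0)).round(1))
for nm,lo,hi in (("green",(45,120,60),(85,255,255)),("white",(0,0,140),(180,60,255)),("red",(0,170,90),(8,255,255)),("yellow",(22,150,120),(35,255,255))):
    m=cv2.inRange(hsv,lo,hi); k,l,s,ce=cv2.connectedComponentsWithStats(m)
    for i in range(1,k):
        if s[i,4]>5 and np.hypot(*(ce[i]-C))<100:
            r=least_squares(lambda t:(proj("wrist",Wd(q,mk(t[0],t[1],.044 if nm=="white" else 0)),c)[0]-ce[i]),[1.,.03]).x
            print(nm,s[i,4],ce[i].round(1),"angle %.3f r %.4f"%tuple(r))
E
python3 look.py k2
```

```text
time_s: 33.12
tool_pos: [0.5737, 0.2474, 0.3037]
tool_rot: [179.6, 0.1, 123.8]
force: [-0.2, 0.4, -0.6]
grip_width: 0.0499
grasp_force: 0.0
time_s: 33.62
tool_pos: [0.5706, 0.2482, 0.2983]
tool_rot: [-179.9, -0.0, 124.1]
force: [-0.2, 0.3, -0.4]
grip_width: 0.0308
grasp_force: 0.0
[0.57056137 0.24818587 0.29830146]
axis [321.  131.6] green pred [[295.4 179. ]] w2 [[246.4 149.1]] w0 [[339.4 140. ]]
green 182 [295.4 178.8] angle 1.200 r 0.0578
white 10094 [275.2 107.6] angle 3.224 r 0.0511
white 1826 [288.7 107.9] angle 3.346 r 0.0398
white 92 [340.3 139.7] angle 0.013 r 0.0242
white 46 [320.5 148.5] angle 1.169 r 0.0154
white 141 [246.9 148.3] angle 2.651 r 0.0721
white 16 [305.2 161.9] angle 1.734 r 0.0305
```

```bash
python3 - <<'E'
from con import *
q=np.load("q.npy"); c=cams.calibration("wrist"); im=cv2.imread("pics/k2.png")
hsv=cv2.cvtColor(im,cv2.COLOR_BGR2HSV); m=cv2.inRange(hsv,(0,0,110),(180,80,255)); k,l,s,ce=cv2.connectedComponentsWithStats(m)
i=l[148,320]; ys,xs=np.nonzero(l==i); print(len(xs),xs.min(),xs.max(),ys.min(),ys.max())
# back-project to plane h=.044, print panel coords
def back(uv):
    return least_squares(lambda t:proj("wrist",Wd(q,C0-ux*t[0]+yy*t[1]+n*.044),c)[0]-uv,[.01,.01]).x
P=np.array([back(np.array([x,y])) for x,y in zip(xs,ys)]); mu=P.mean(0); v=np.linalg.svd(P-mu)[2][0]; v*=np.sign(v@mu)
print("centroid",mu,"dir angle",np.arctan2(v[1],v[0]),"cent angle",np.arctan2(mu[1],mu[0]),"len",np.ptp((P-mu)@v), "wid",np.ptp((P-mu)@[-v[1],v[0]]))
g=cv2.cvtColor(im,cv2.COLOR_BGR2GRAY)
print(g[140:174:2,296:332:2])
E
```

```text
64 319 321 137 160
centroid [0.00624593 0.01518112] dir angle 1.1622240425274692 cent angle 1.180477711076621 len 0.021621064929578052 wid 0.00261095181103596
[[ 19  14  16  23  14  13  13  15  18  15  27  43 156 102  39 135 152 138]
 [ 13  12  17  17  17  18   7  14  20  25  27  47 161  99  40 133 149 121]
 [ 17  14  16   9  14  15  15  13  17  24  26  48 156  86  48 140 137 111]
 [ 25  16  20  18  12  14  18  19  21  18  23  47 156  85  53 140 116 112]
 [ 10  19  18  19  19  13  17  20  17  25  24  49 160  86  43 117 112 111]
 [ 19  16  16  13  18  14  16  16  15  25  20  62 173  85  37 110 113 112]
 [ 14  19  11   7  18  16  11  21  18  13  28  62 174  82  43 111 116 113]
 [  9  16  17  17  11  11  14  18  17  22  17  61 174  75  48 107 113 111]
 [ 41  37  35  17   3  14  20  12  20  21  24  64 174  75  46 109 113 111]
 [ 91  92  87  72  53  22  17  20  11  22  23  63 174  76  44 107 111 112]
 [ 89  89  87  96 140 128  74  28  14  19  21  61 151  55  67 113 114 115]
 [ 93  87  88  97 151 157 147 103  51  29  29  44  59  73 105 114 117 118]
 [ 89  90  89 119 139 111 113 112 109 100 103 107 112 113 113 114 114 116]
 [ 78  76  80 107 103 106 114 112 110 112 109 115 115 113 115 114 117 118]
 [ 65  74 111 117 118 118 112 113 114 115 115 117 116 116 115 115 115 118]
 [ 60  90 116 118 119 115 117 119 115 118 115 115 116 114 117 116 119 117]
 [ 48  56  98 116 113 116 117 118 115 115 115 113 116 117 116 117 116 117]]
```

```bash
python3 -m creep '-0.015 0.021 -0.03 0 0.05;-0.019 0.025 -0.04 0 0.05;-0.01 0.0155 -0.04 0 0.05;0 0 -0.03 0 0.05;0 0 -0.02 0 0.05;0 0 -0.01 0 0.05;0 0 0 0 0.05;0 0 0 0 0.05'; python3 -m creep '0 0 -0.012 0 0.05;0 0 -0.0105 0 0.04;0 0 0 0 0.03;0 0 0 0 0.005;0 0 0 0 0.005;0 0 0 0 0.005;0 0 0 0 0.005' 19; python3 -m creep '0 0 0 -1.5 0.005;0 0 0 -1 0.005;0 0 0 0 0.005;0 0 0 0 0.005'
```

```text
time_s: 34.67
tool_pos: [0.5278, 0.3099, 0.1303]
tool_rot: [179.9, 0.0, 124.0]
force: [-0.4, -0.1, 0.9]
grip_width: 0.0499
grasp_force: 0.0
time_s: 35.55
tool_pos: [0.5272, 0.3097, 0.1064]
tool_rot: [180.0, -0.0, 124.0]
force: [2.1, 1.9, -2.1]
grip_width: 0.0202
grasp_force: 17.5
time_s: 36.05
tool_pos: [0.5271, 0.3095, 0.1065]
tool_rot: [180.0, 0.0, 121.5]
force: [1.7, 2.1, -3.7]
grip_width: 0.02
grasp_force: 17.7
```

```bash
python3 -m creep '0 0 0 0 0.03;0 0 0 0 0.05;0 0 0.01 0 0.05;0 0 0.03 0 0.05;0.01 -0.015 0.04 0 0.05;0.02 -0.03 0.05 0 0.05;0.015 -0.021 0.05 0 0.05;0 0 0.01 0 0.05'; python3 -m creep '0 0 0 0 0.03;0 0 0 0 0.03;0 0 0 0 0.03;0 0 0 0 0.03' >/dev/null
python3 look.py k3; python3 - <<'E'
from con import *
for n in("scene","side"):
    im=cams.read_camera(n); save(im,n+"9"); 
    a=cv2.imread(f"pics/{n}0.png").astype(int)
    P=proj(n,[[.4728,-.3075,.07],[.56,.04,.1],[.534,-.07,.1]]).astype(int); print(n,P.tolist(),[im[v-3:v+3,u-3:u+3].mean((0,1)).round().tolist() for u,v in P])
    for k in("bonnet","red_bonnet"): 
        print(k,[(np.round(d["xy"]).tolist(),round(d["p"],2)) for d in finder.tip_of(k,n)[:6]])
    print("expected nest bonnet origin",proj(n,[.4728,-.3075,.012]).round(0))
E
```

```text
time_s: 37.05
tool_pos: [0.5748, 0.242, 0.3009]
tool_rot: [179.7, 0.1, 121.2]
force: [0.0, 0.1, -1.1]
grip_width: 0.0499
grasp_force: 0.0
[0.571539   0.24367206 0.29579838]
axis [319.  126.3] green pred [[295.5 176. ]] w2 [[244.7 147.6]] w0 [[338.2 134.8]]
green 188 [295.5 175.8] angle 1.201 r 0.0577
white 10119 [272.4 106.7] angle 3.186 r 0.0495
white 1865 [285.3 104.3] angle 3.333 r 0.0394
white 94 [339.2 134.4] angle 0.028 r 0.0247
white 48 [318.5 143.5] angle 1.224 r 0.0152
white 141 [245.2 146.6] angle 2.644 r 0.0719
white 24 [304.  157.9] angle 1.744 r 0.0308
scene [[279, 150], [324, 241], [308, 207]] [[99.0, 94.0, 90.0], [60.0, 71.0, 104.0], [150.0, 57.0, 50.0]]
bonnet [([362.0, 189.0], 0.91), ([375.0, 424.0], 0.8), ([236.0, 261.0], 0.72), ([266.0, 317.0], 0.62), ([234.0, 119.0], 0.53)]
red_bonnet [([306.0, 217.0], 0.6)]
expected nest bonnet origin [[281. 164.]]
side [[348, 316], [321, 217], [329, 243]] [[117.0, 116.0, 120.0], [121.0, 128.0, 149.0], [159.0, 58.0, 49.0]]
bonnet [([347.0, 330.0], 0.91), ([371.0, 210.0], 0.89), ([392.0, 245.0], 0.87), ([270.0, 299.0], 0.83), ([309.0, 154.0], 0.61)]
red_bonnet [([326.0, 253.0], 0.81)]
expected nest bonnet origin [[347. 329.]]
```

```bash
python3 -c "
from cell import ticket; print(ticket.sign_off())"
```

```text
the job is handed in; nothing more can be done
None
```

The grey bonnet is in the nest pocket and released, the selector stands at about 1.2 rad on the green mark, and the job was handed in at about 38 s. I set the bonnet down on the bare table once to level and regrip it. Its seating is inferred from the contact height and the side camera, not from a close view.

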